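# Close the book press with its loose crank

## Task

Fit the loose crank fully down onto the square shaft of the book press and wind it clockwise until the press stops, with the platen down on the book. Then lift the crank off and set it down gently, upright on its hub, in the middle of the cork mat, leaving the press closed and the bowl, tin, vase and jar where they are.

Things in the scene. Friction and masses are not known exactly. Their poses are not given: they have to be found in the camera images.
- crank_hub (a point): Hub of the loose crank: dark steel block 36 x 36 mm, 46 mm tall, standing on its open end, with a flat arm to a wooden knob. This point: the hub's centre, on the socket's axis, 23 mm above its underside; x along the arm, z up. Its +y and -y faces are free to grip, 36 mm apart. The crank weighs about 0.45 kg and stands stably on its hub when let go.
- crank_socket (a point): Mouth of the crank's square socket, at the centre of the hub's underside. The socket is 22.5 mm square and 34 mm deep with a flared mouth, its sides parallel to the crank's x (along the arm) and y. The arm is 18 mm wide, its underside 36 mm and top 46 mm above this point, and leaves the hub towards +x.
- crank_knob (a point): Grip point on the upright axis of the crank's wooden knob, 75 mm from the socket's axis along the crank's +x and 78 mm above the hub's underside. The knob is 27 mm across and 55 mm tall (48 to 103 mm above the hub's underside) and spins freely on its pin, so it can be held firmly while the crank goes round.
- shaft_seat (a point): Upright drive shaft on top of the press. This point: centre of its round shoulder, 34 mm across, 180 mm above the table, on which the underside of a fully fitted hub rests. Above it the shaft is 20 mm square for 26 mm, then a 4.5 mm tapering nose. z up; x and y are parallel to the square's sides and turn with it. The crank may be fitted in any of the four quarter-turn positions.
- press: Grey steel book press, fixed to the table, with a brown book in it. Origin: centre of its underside. Base 190 (x) x 180 (y) x 22 mm; two columns at y = -75 and +75 mm; cross-beam 55 (x) x 180 (y) mm whose top is 160 mm above the table, with nuts at its ends up to 166 mm. The book's top is 60 mm above the table.
- screw (a joint): Angle of the press screw (the square shaft), rad. It grows as the shaft is turned clockwise seen from above, lowering the platen 4 mm per rad. 0 is fully open; 5.0 is the hard stop, where the platen lies on the book. It starts between 0 and 2. Friction about 0.12 N m; it stays where it is left.
- crank: The whole crank; origin at the centre of the hub's underside, axes as for the hub.
- mat_top (a point): Centre of the upper face of the flat cork mat, 150 x 150 mm, 4 mm thick, fixed to the table; x and y along its sides.
- bowl_mid (a point): Bystander, to be left alone: small dark wooden bowl, 76 mm across, 40 mm high; this point is at its centre.
- tin_mid (a point): Bystander, to be left alone: flat steel tin, 72 x 52 x 24 mm; this point is at its centre.
- vase_mid (a point): Bystander, to be left alone: blue ceramic vase, 120 mm high, 72 mm across; this point is at its centre.
- jar_mid (a point): Bystander, to be left alone: jar with a brass lid, 85 mm high, 64 mm across; this point is at its centre.
Not all that is in view belongs to the job. What is shaped like the crank but yellow is not meant. Of the things shaped like the part that bears mat_top, the cork one is meant.

How it is judged:
On the way, in this order (a step that is already met when the one before it is completed fails the run):
1. the crank is fitted fully down on the press's square shaft (z of crank_hub in the frame of shaft_seat between 0.018 and 0.027 m and horizontal distance between crank_hub and shaft_seat below 0.005 m and angle between crank_hub's own z axis and vertical below 0.1 rad), for 0.2 s.
2. the crank, still fitted, has wound the screw to its stop (4.65 rad or more) (all of step 1 and value of joint screw above 4.65 rad), for 0.2 s.
At the end, for the whole second after the job is handed in: The press screw is at 4.55 rad or more (stop at 5.0); the crank stands upright (within 0.1 rad) and at rest with its hub's underside on the cork mat, the hub's centre within 60 mm of the mat's centre along each of the mat's sides (value of joint screw above 4.55 rad and x of crank_hub in the frame of mat_top between -0.06 and 0.06 m and y of crank_hub in the frame of mat_top between -0.06 and 0.06 m and z of crank_hub in the frame of mat_top between 0.019 and 0.027 m and angle between crank_hub's own z axis and vertical below 0.1 rad and linear speed of crank below 0.02 m/s); the robot touches nothing.
It fails at once if the bowl, tin, vase or jar is knocked away by more than 30 mm (distance of any of bowl_mid, tin_mid, vase_mid, jar_mid from where it was at the start of the episode above 0.03 m).
It fails at once if the crank is dropped (falls free of the fingers faster than 0.7 m/s) (linear speed of crank above 0.7 m/s and contact force between the fingers and crank below 0.1 N).
It also fails if it takes over 72 s, if anything falls off the work surface, if the arm or the gripper's body presses on something with over 40 N, if the wrist force passes 120 N, or if a joint passes its speed limit or range.

## Robot

A 6-joint arm with a two-finger parallel gripper is mounted at the origin on the work surface. World frame = base frame: x ahead of the robot, y to its left, z up, the work surface at z = 0. Lengths are in m, angles in rad, forces in N, time in s.
With the tool pointing down it reaches from about 0.25 to 0.85 m from the base axis. Payload 12.5 kg.
Tool frame: the origin (TCP) lies at the very end of the fingers, on their centre line; the grasp point (between the pads) lies 19 mm behind it; z points along the fingers, y is the direction in which the jaws open and shut (so a half turn about z gives the same grasp; the last joint's range is limited). The gripper opens to 93 mm and grips with 3 to 60 N. Pads are 15 mm wide; open, the fingers measure 128 mm over their backs; the gripper's body (75 mm by 188 mm) begins 65 mm behind the grasp point.
Start: joints at [-1.276, 0.351, 1.652, -0, 1.139, -0.085], TCP at [0.204, -0.511, 0.219] pointing down, gripper open.
Joint ranges: [-2.75, 2.75], [-0.79, 2.1], [0.01, 2.65], [-1.57, 4.71], [0.07, 3.14], [-2.87, 2.87]. Speed limits (rad/s): [2.22, 2.22, 2.79, 3.14, 3.14, 3.14].

## Interface

Orientations are given as a 3x3 rotation matrix whose columns are the frame's x, y, z axes.
In Python, from workcell import bot, eyes gives the robot as it stands.
- The arm moves only by the tool drive_tool, never from a script. Its argument "increments" is a list of rows, each a list of 7 numbers: the shift along the world's x, y, z in m, then the turn, a rotation vector about the world's x, y, z in degrees, then the finger opening in m, from 0 to 0.093. In form: [[x, y, z, ax, ay, az, claw], ...]. A call has 1 to 5 rows; each row is the pose to reach, as a shift and turn from the pose commanded when the call began; what a row does not reach only later rows make up. A row lasts 1/12 s, in which the tool goes at most 41.7 mm and 7.16 degrees, less where a joint would pass 70% of its speed; a pose out of reach is approached as far as the arm can. A call with a gripper value outside its range is refused whole. The fingers move at their own pace and stop on an object; "force" is the grip in N (left out, the last holds). Time passes only in rows, so rows that repeat a pose let the fingers close. It gives the time, the measured TCP pose, the force and the opening at its end, in the units of the state.
- bot.get_state(): the state, without advancing time (a new reading comes with each control period).
- eyes.get_image(name): name is "side" or "top" or "wrist"; returns the picture (384x512x3 uint8, red, green, blue); there is no depth.
- eyes.calibration(name): a dict with "camera_matrix" (3x3 intrinsics, pixels), "rvec" (rotation vector, rad) and "tvec" (3), from world to camera coordinates, as OpenCV has them. Camera axes: x right, y down, z forward; pixel columns grow to the right and rows downward; lengths in m; the calibration is good to about 2 mm. A picture is of the moment at which its call begins: read the wrist's pose just before it. calibration takes no time and is no camera call; for the wrist camera it gives the pose at the moment of the call.
- bot.sign_off(): hands the job in, once; it reports no verdict.
The state is a dict: "clock": time; "joints": joint angles; "dq": joint speeds; "effort": joint torques, N m; "position": TCP position; "orientation": TCP orientation; "ft_force": force on the tool from outside, world axes, zero at the start; "wrist_torque": the same for the moment, N m; "gripper_width": opening from 0.0 (shut) to 1.0 (fully open).
Only numpy, scipy, OpenCV 4.12 (cv2) and the standard library are available. Lean on these libraries where they do the work, as an engineer would, in place of code of your own. Each camera call takes 0.05 s, during which the arm holds its last target.

## Working session

There is one attempt and no reset: what is moved stays moved. The work goes in short steps, Python scripts to look and compute and a tool call to move; the robot and the scene stay as the last step left them, time stands still between calls to the robot, and variables do not carry over. Pictures are saved under pics/ and viewed, and the job is handed in when it is done.

Besides the shell and the picture viewer there is one more tool, called after "Call:" as name(argument=value, ...), one argument or row to a line, values as JSON. drive_tool: Moves the arm, as the interface text tells. Its arguments: {"type":"object","properties":{"increments":{"type":"array"},"force":{"type":"number"}},"required":["increments"]}

```bash
mkdir -p pics; ls; cat > h.py <<'E'
import numpy as np, cv2
from workcell import bot, eyes
def cam(n):
    c=eyes.calibration(n);K=np.array(c["camera_matrix"],float);R=cv2.Rodrigues(np.array(c["rvec"],float))[0];t=np.array(c["tvec"],float).ravel();return K,R,t
def ray(C,u,v):
    K,R,t=C;d=R.T@np.linalg.solve(K,np.array([u,v,1.]));return -R.T@t,d/np.linalg.norm(d)
def onz(C,u,v,z):
    o,d=ray(C,u,v);return o+d*(z-o[2])/d[2]
def proj(C,P):
    K,R,t=C;p=K@(R@np.array(P,float)+t);return p[:2]/p[2]
def tri(rs):
    A=np.zeros((3,3));b=np.zeros(3)
    for o,d in rs:
        M=np.eye(3)-np.outer(d,d);A+=M;b+=M@o
    x=np.linalg.solve(A,b);return x,[np.linalg.norm((np.eye(3)-np.outer(d,d))@(x-o)) for o,d in rs]
def snap(n,f):
    C=cam(n);im=np.array(eyes.get_image(n));cv2.imwrite("pics/"+f,im[:,:,::-1]);np.savez("pics/"+f+".npz",K=C[0],R=C[1],t=C[2]);return C,im
def load(f):
    z=np.load("pics/"+f+".npz");return (z["K"],z["R"],z["t"]),cv2.imread("pics/"+f)
E
python3 - <<'E'
from h import *
np.set_printoptions(precision=3,suppress=True)
for n in("side","top","wrist"):
    C,im=snap(n,n+"0.png");print(n,-C[1].T@C[2],C[1][2])
s=bot.get_state();print(s)
E
```

```text
pics
side [-0.061  0.797  0.714] [ 0.504 -0.694 -0.514]
top [0.35  0.026 1.125] [ 0.15  -0.02  -0.988]
wrist [ 0.28  -0.479  0.383] [-0.276 -0.109 -0.955]
{'clock': 0.15, 'joints': array([-1.276,  0.351,  1.652,  0.   ,  1.139, -0.085]), 'dq': array([-0.   , -0.004, -0.002, -0.001, -0.001,  0.   ]), 'effort': array([ -0.   , -49.746, -28.534,   0.07 ,   0.025,  -0.   ]), 'position': array([ 0.204, -0.511,  0.218]), 'orientation': array([[ 0.929,  0.371, -0.   ],
       [ 0.371, -0.929,  0.001],
       [ 0.   , -0.001, -1.   ]]), 'ft_force': array([ 0.824,  0.301, -0.342]), 'wrist_torque': array([0.012, 0.019, 0.031]), 'gripper_width': 0.9962252198196104}
```

View pics/side0.png

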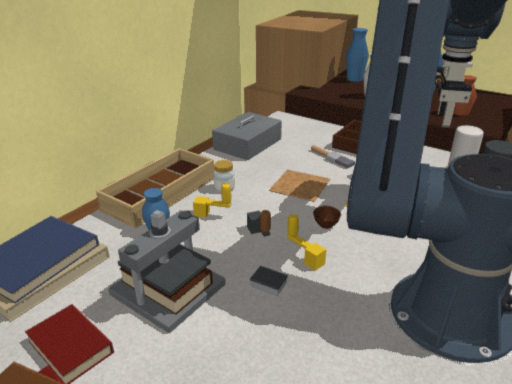

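View pics/top0.png

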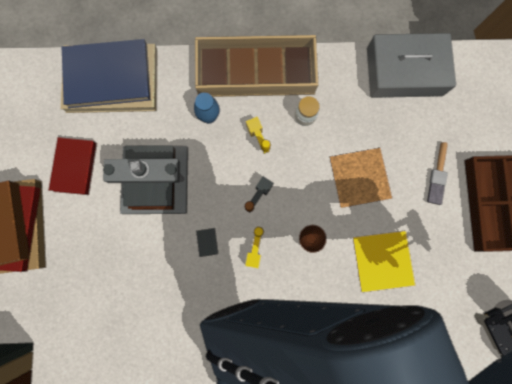

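View pics/wrist0.png

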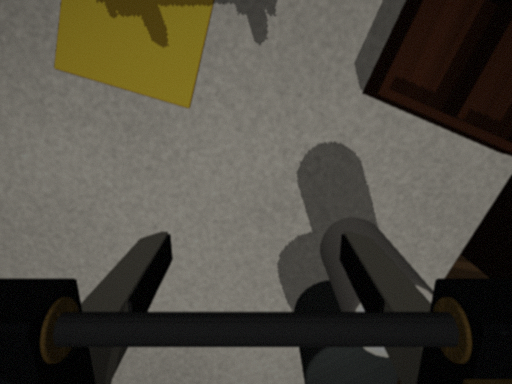

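Candidates for the crank in the top view:
- dark steel crank: hub (264,185), knob (249,206)
- yellow crank: (255,127)
- yellow crank: (255,250)

Candidates for the mat are cork (361,177) and yellow (384,262). I choose the dark steel crank and the cork mat. Next I check close crops.

```bash
python3 - <<'E'
from h import *
im=cv2.imread("pics/top0.png");a=cv2.resize(im[165:220,235:285],None,fx=7,fy=7,interpolation=2)
b=cv2.resize(im[135:220,95:195],None,fx=4,fy=4.5,interpolation=2)
c=np.zeros((390,760,3),np.uint8);c[:385,:350]=a;c[:382,355:755]=b;cv2.imwrite("pics/crop1.png",c)
im=cv2.imread("pics/side0.png");a=cv2.resize(im[200:245,235:285],None,fx=7,fy=7,interpolation=2)
b=cv2.resize(im[195:325,105:235],None,fx=3,fy=3,interpolation=2)
c=np.zeros((400,760,3),np.uint8);c[:315,:350]=a;c[:390,355:745]=b;cv2.imwrite("pics/crop2.png",c)
E
```

```text
(no output)
```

View pics/crop1.png

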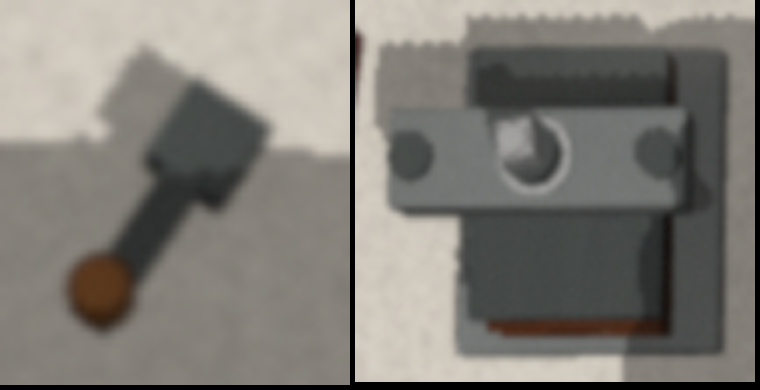

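View pics/crop2.png

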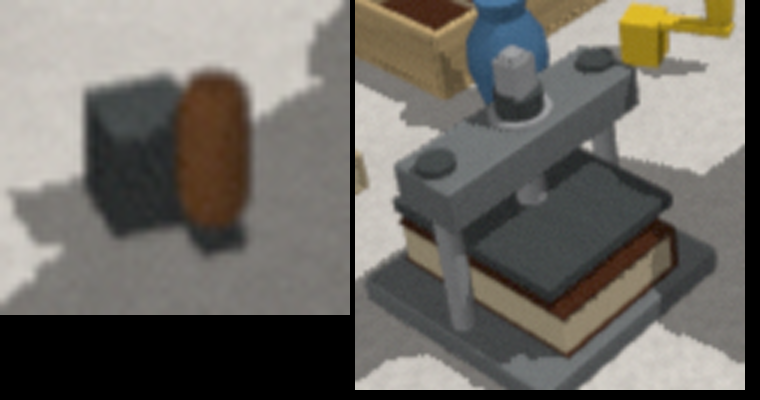

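```bash
python3 - <<'E'
from h import *
np.set_printoptions(precision=4,suppress=True)
T,_=load("top0.png");S,_=load("side0.png")
for n,a,b in(("hubtop",(264.7,185),(253.6,215)),("knobtop",(249.3,206.4),(265.4,210.7)),("nose",(134.8,163.5),(157.7,213)),):
    print(n,tri([ray(T,*a),ray(S,*b)]))
print("hub z46",onz(T,264.7,185,.046),"knob",onz(T,249.3,206.4,.1))
for n,p,z in(("mat",(361,177),.004),("tin",(207,242),.024),("ycr1",(255,250),.04),("ycr1k",(258,231),.1),("ycr2",(254,125),.046),("ycr2k",(265,145),.1),("bowl",(312,238),.04),("vase",(207,103),.12),("jar",(309,103),.085),("nutL",(109,169),.166),("nutR",(174,170),.166)): print(n,onz(T,*p,z))
E
```

```text
hubtop (array([ 0.5149, -0.0117,  0.0468]), [np.float64(0.0037448259920884043), np.float64(0.003744825992088311)])
knobtop (array([0.4508, 0.0304, 0.1074]), [np.float64(0.00237869613289624), np.float64(0.002378696132896087)])
nose (array([0.544 , 0.2899, 0.2078]), [np.float64(0.0012154655611695808), np.float64(0.001215465561169562)])
hub z46 [ 0.5117 -0.0136  0.046 ] knob [0.4494 0.0292 0.1   ]
mat [ 0.5342 -0.2887  0.004 ]
tin [0.3634 0.1459 0.024 ]
ycr1 [0.3387 0.0171 0.04  ]
ycr1k [0.3865 0.0087 0.1   ]
ycr2 [0.6805 0.0111 0.046 ]
ycr2k [ 0.6092 -0.0156  0.1   ]
bowl [ 0.3662 -0.1361  0.04  ]
vase [0.7196 0.1325 0.12  ]
jar [ 0.7266 -0.1384  0.085 ]
nutL [0.5419 0.3643 0.166 ]
nutR [0.5357 0.2084 0.166 ]
```

The crops confirm it. The dark steel crank has its hub at (264.7,185) and its brown knob at (249,206) in the top view. The press shaft nose is at about (135,164) in the top view and (158,213) in the side view. I'll move over the crank for a wrist view.

Call:
drive_tool(
  increments=[
    [0.03,0.03,0,0,0,7,0.093],
    [0.05,0.06,0,0,0,14,0.093],
    [0.07,0.09,0,0,0,21,0.093],
    [0.095,0.125,0,0,0,28,0.093],
    [0.12,0.155,0,0,0,35,0.093],
  ],
)

```text
clock: 0.57
position: [0.3243, -0.354, 0.2185]
orientation: [[0.544, 0.839, -0.0], [0.839, -0.544, 0.0], [0.0, -0.0, -1.0]]
ft_force: [0.2, -0.2, 0.2]
gripper_width: 0.998
```

Call:
drive_tool(
  increments=[
    [0.02,0.035,0,0,0,7,0.093],
    [0.04,0.07,0,0,0,14,0.093],
    [0.06,0.105,0,0,0,21,0.093],
    [0.08,0.14,0,0,0,28,0.093],
    [0.1,0.17,0,0,0,35,0.093],
  ],
)

```text
clock: 0.98
position: [0.4243, -0.1835, 0.2186]
orientation: [[-0.037, 0.999, -0.0], [0.999, 0.037, 0.0], [0.0, -0.0, -1.0]]
ft_force: [-0.3, -1.3, 0.7]
gripper_width: 0.999
```

Call:
drive_tool(
  increments=[
    [0.02,0.035,0,0,0,7,0.093],
    [0.04,0.07,0,0,0,14,0.093],
    [0.06,0.105,0,0,0,21,0.093],
    [0.08,0.14,0,0,0,28,0.093],
    [0.088,0.173,0,0,0,35,0.093],
  ],
)

```text
clock: 1.4
position: [0.5134, -0.0106, 0.2185]
orientation: [[-0.604, 0.797, 0.001], [0.797, 0.604, 0.0], [-0.0, 0.0, -1.0]]
ft_force: [-0.8, -0.2, 0.6]
gripper_width: 1.002
```

Call:
drive_tool(
  increments=[
    [0,0,0,0,0,7,0.093],
    [0,0,0,0,0,14,0.093],
    [0,0,0,0,0,18,0.093],
    [0,0,0,0,0,18,0.093],
  ],
)

```text
clock: 1.73
position: [0.5118, -0.0125, 0.2184]
orientation: [[-0.819, 0.574, -0.0], [0.574, 0.819, 0.0], [0.0, -0.0, -1.0]]
ft_force: [0.7, -0.6, 0.0]
gripper_width: 1.002
```

```bash
python3 - <<'E'
from h import *
np.set_printoptions(precision=4,suppress=True)
s=bot.get_state();print(s["clock"],s["joints"],s["position"],s["orientation"],s["ft_force"])
C,im=snap("wrist","w1.png")
E
```

```text
1.7333 [-0.1153  0.2822  1.7484 -0.0001  1.1115 -1.0748] [ 0.5118 -0.0125  0.2184] [[-0.8189  0.5739 -0.0005]
 [ 0.5739  0.8189  0.    ]
 [ 0.0004 -0.0003 -1.    ]] [ 0.675  -0.5957  0.0171]
```

View pics/w1.png

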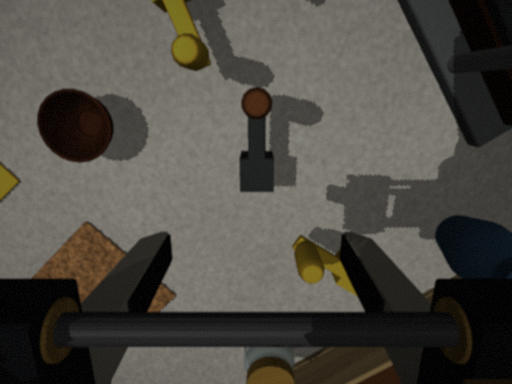

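The wrist view shows the dark crank's hub at about (257,172) and its knob at (257,102). The bowl is at (75,125) and the cork mat is at lower left. Next I refine the hub's edges.

```bash
python3 - <<'E'
from h import *
np.set_printoptions(precision=4,suppress=True)
C,im=load("w1.png");cv2.imwrite("pics/c3.png",cv2.resize(im[75:205,220:300],None,fx=4.5,fy=4.5,interpolation=cv2.INTER_CUBIC))
g=im.max(2)
for r in range(145,200,4): print(r,g[r,234:282:2])
E
```

```text
145 [123 123 120 124 122 119 121  71  29  36  35  31  31  33  34  39 112 125
  93  67  68  77  73  69]
149 [129 125 128 125 117 120 113  63  32  36  34  33  34  36  32  40 109 115
  71  70  70  69  75  72]
153 [128 128 129  90  15  12  11  22  34  36  31  40  35  33  34  27  12  10
   5  33  70  73  71  74]
157 [125 125 120  49  16  13  15  27  36  34  34  29  32  38  30  26  13  16
  12  16  63  71  77  70]
161 [122 119 116  47  33  39  35  34  32  35  32  38  35  34  34  34  34  39
  34  34  56  70  68  71]
165 [123 129 123  52  32  34  31  35  32  32  33  37  33  36  34  33  32  39
  37  37  68  75  73  76]
169 [119 127 121  52  34  34  35  32  33  35  32  34  32  38  35  36  33  36
  35  35  63  70  73  74]
173 [121 120 116  51  30  33  39  33  34  35  33  33  35  36  34  36  36  35
  35  35  62  69  72  72]
177 [123 127 119  58  31  33  32  30  35  35  35  33  35  35  34  35  31  36
  34  33  66  75  71  69]
181 [127 122 122  57  33  34  35  34  35  33  34  38  37  35  32  30  35  37
  28  40  62  72  71  70]
185 [122 117 122  62  33  33  31  34  32  32  32  36  32  31  33  37  35  32
  34  37  75  92  84  94]
189 [128 126 125  61  29  31  32  34  32  30  36  31  33  34  31  32  31  33
  33  38 106 129 126 127]
193 [130 124 125 125 121 119 126 120 119 119 125 124 123 119 122 126 125 119
 121 117 122 128 125 123]
197 [122 122 122 122 124 123 127 126 119 122 125 123 126 126 129 126 126 123
 124 126 126 124 127 124]
```

View pics/c3.png

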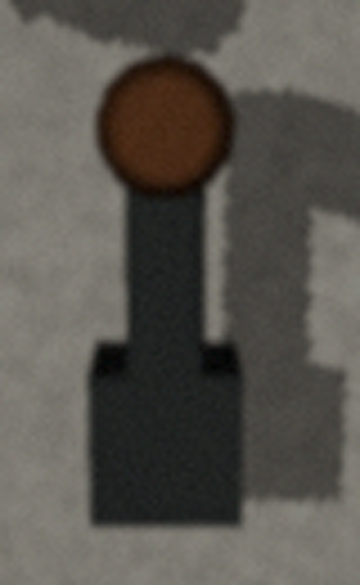

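```bash
python3 - <<'E'
from h import *
np.set_printoptions(precision=4,suppress=True)
C,im=load("w1.png");T,_=load("top0.png");S,_=load("side0.png")
g=cv2.resize(im[150:200,225:290].max(2),None,fx=8,fy=8,interpolation=2)
# subpixel edges of the hub top along rows / columns
G=im.max(2).astype(float)
def cross(v,lvl,i0):
    for i in range(i0,i0+14):
        if (v[i]-lvl)*(v[i+1]-lvl)<=0: return i+(lvl-v[i])/(v[i+1]-v[i])
L=[(cross(G[r],80,232),r) for r in range(162,189)]
R=[(cross(G[r],55,268),r) for r in range(162,183)]
B=[(c,cross(G[:,c],80,182)) for c in range(243,272)]
Tt=[(c,cross(G[:,c],24,153)) for c in list(range(243,248))+list(range(268,272))]
def fit(P): 
    P=np.array([onz(C,u,v,.046)[:2] for u,v in P]);m=P.mean(0);d=np.linalg.svd(P-m)[2][0];return m,d
for n,P in zip("LRBT",(L,R,B,Tt)):
    m,d=fit(P);print(n,np.array(P)[[0,-1]].ravel(),m,np.degrees(np.arctan2(d[1],d[0])))
u=(np.mean([p[0] for p in L])+np.mean([p[0] for p in R]))/2;v=(np.mean([p[1] for p in B])+np.mean([p[1] for p in Tt]))/2
print(u,v,onz(C,u,v,.046),tri([ray(C,u,v),ray(T,264.7,185)]),tri([ray(C,u,v),ray(T,264.7,185),ray(S,253.6,215)]))
k=onz(C,257,102,.103);print(k, np.degrees(np.arctan2(k[1]-onz(C,u,v,.046)[1],k[0]-onz(C,u,v,.046)[0])))
E
```

```text
L [239.1944 162.     239.5238 188.    ] [ 0.504  -0.0277] -34.99799364376847
R [273.6364 162.     273.1667 182.    ] [0.5218 0.0033] -34.5464065737603
B [243.     191.4737 271.     191.5833] [ 0.5293 -0.0229] 54.94090839120934
T [243.     158.4545 271.     158.1667] [ 0.4993 -0.0033] 55.02285973384907
256.41202404676886 174.83975171750305 [ 0.5141 -0.013   0.046 ] (array([ 0.5121, -0.0129,  0.0504]), [np.float64(0.0011678774635653733), np.float64(0.001167877463565455)]) (array([ 0.5146, -0.0121,  0.0466]), [np.float64(0.0009934725963977396), np.float64(0.003280360887728701), np.float64(0.00421975085179238)])
[0.4522 0.0307 0.103 ] 144.78971559655508
```

Call:
drive_tool(
  increments=[
    [0.002,0,-0.04,0,0,0,0.075],
    [0.002,0,-0.08,0,0,0,0.075],
    [0.002,0,-0.12,0,0,0,0.075],
    [0.002,0,-0.16,0,0,0,0.075],
    [0.002,0,-0.19,0,0,0,0.075],
  ],
)

```text
clock: 2.2
position: [0.5127, -0.0129, 0.0259]
orientation: [[-0.815, 0.58, -0.002], [0.58, 0.815, 0.0], [0.002, -0.001, -1.0]]
ft_force: [0.5, -0.9, -0.0]
gripper_width: 0.807
```

Call:
drive_tool(
  increments=[
    [0,0,-0.016,0,0,0,0.075],
    [0,0,-0.016,0,0,0,0.03],
    [0,0,-0.016,0,0,0,0.02],
    [0,0,-0.016,0,0,0,0.02],
    [0,0,-0.016,0,0,0,0.02],
  ],
  force=40,
)

```text
clock: 2.62
position: [0.5149, -0.013, 0.0142]
orientation: [[-0.816, 0.578, 0.003], [0.578, 0.816, -0.0], [-0.002, 0.001, -1.0]]
ft_force: [-0.4, -0.1, 0.7]
gripper_width: 0.569
```

Call:
drive_tool(
  increments=[
    [0,0,0,0,0,0,0.02],
    [0,0,0,0,0,0,0.02],
    [0,0,0,0,0,0,0.02],
  ],
)

```text
clock: 2.87
position: [0.5144, -0.0129, 0.0134]
orientation: [[-0.817, 0.577, 0.001], [0.577, 0.817, -0.0], [-0.001, 0.001, -1.0]]
ft_force: [-2.1, -0.6, 6.3]
gripper_width: 0.388
```

Call:
drive_tool(
  increments=[
    [0,0,0.02,0,0,0,0.02],
    [0,0,0.06,0,0,0,0.02],
    [0,0,0.1,0,0,0,0.02],
    [0,0,0.14,0,0,0,0.02],
    [0,0.02,0.18,0,0,0,0.02],
  ],
)

```text
clock: 3.28
position: [0.5134, 0.0043, 0.1919]
orientation: [[-0.816, 0.579, -0.0], [0.579, 0.816, -0.001], [-0.0, -0.001, -1.0]]
ft_force: [1.7, 0.6, -5.5]
gripper_width: 0.387
```

Call:
drive_tool(
  increments=[
    [0,0.02,0.035,0,0,0,0.02],
    [0,0.05,0.06,0,0,0,0.02],
    [0,0.085,0.08,0,0,0,0.02],
    [0,0.12,0.1,0,0,0,0.02],
    [0.005,0.155,0.1,0,0,0,0.02],
  ],
)

```text
clock: 3.7
position: [0.5191, 0.1626, 0.2938]
orientation: [[-0.817, 0.577, 0.005], [0.577, 0.817, 0.001], [-0.003, 0.004, -1.0]]
ft_force: [2.3, -0.2, -4.5]
gripper_width: 0.382
```

Call:
drive_tool(
  increments=[
    [0.005,0.025,0,0,0,0,0.02],
    [0.005,0.025,0,0,0,0,0.02],
    [0.005,0.025,0,0,0,0,0.02],
  ],
)

```text
clock: 3.95
position: [0.5233, 0.1867, 0.2891]
orientation: [[-0.818, 0.575, -0.002], [0.575, 0.818, -0.001], [0.001, -0.001, -1.0]]
ft_force: [0.4, -1.2, -5.3]
gripper_width: 0.386
```

```bash
python3 - <<'E'
from h import *
np.set_printoptions(precision=4,suppress=True)
s=bot.get_state();print(s["clock"],s["joints"],s["position"],s["orientation"],s["ft_force"],s["dq"])
C,im=snap("wrist","w2.png");print(proj(C,(.544,.29,.21)))
E
```

```text
3.95 [ 0.259   0.2993  1.5455 -0.0002  1.2985 -0.6988] [0.5233 0.1867 0.2891] [[-0.8179  0.5753 -0.0016]
 [ 0.5753  0.8179 -0.0006]
 [ 0.001  -0.0014 -1.    ]] [ 0.3981 -1.2161 -5.329 ] [-0.039  -0.0131  0.0185 -0.007   0.0027 -0.013 ]
[386.6087 147.6855]
```

View pics/w2.png

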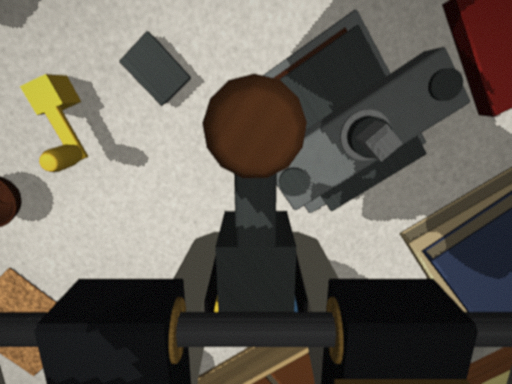

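The wrist view shows the press beam with its shoulder ring at (367,137), and the square shaft's nose at about (382,142).

```bash
python3 - <<'E'
from h import *
C,im=load("w2.png");c=cv2.resize(im[100:175,330:420],None,fx=8,fy=8,interpolation=cv2.INTER_CUBIC)
c=cv2.convertScaleAbs(c,alpha=1.7,beta=10)
cv2.imwrite("pics/c4.png",c)
E
```

```text
(no output)
```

View pics/c4.png

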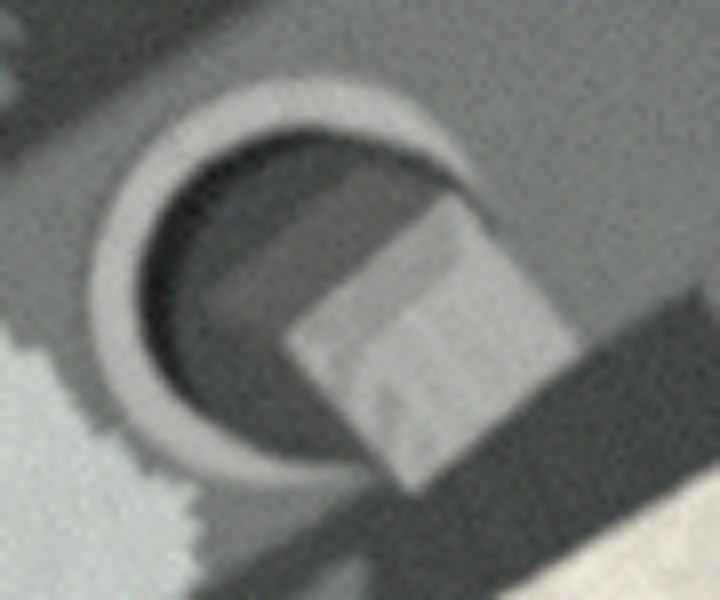

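```bash
python3 - <<'E'
from h import *
np.set_printoptions(precision=4,suppress=True)
C,im=load("w2.png");T,_=load("top0.png");S,_=load("side0.png")
q=np.array([(285,340),(450,195),(580,355),(415,490)])/8+[330,100]-.44
for z in(.206,.2105):
    P=np.array([onz(C,u,v,z)[:2] for u,v in q]);e=np.roll(P,-1,0)-P
    print(z,P.mean(0),np.linalg.norm(e,axis=1),np.degrees(np.arctan2(e[:,1],e[:,0])))
inn=np.array([(142,300),(310,128),(300,462)])/8+[330,100]-.44
out=np.array([(92,290),(300,75),(250,490),(165,145),(150,430)])/8+[330,100]-.44
for n,pts in(("in",inn),("out",out)):
  for z in(.16,.166,.18):
    P=np.array([onz(C,u,v,z)[:2] for u,v in pts]);A=np.c_[2*P,np.ones(len(P))];s=np.linalg.lstsq(A,(P**2).sum(1),rcond=None)[0];print(n,z,s[:2],2*np.sqrt(s[2]+s[0]**2+s[1]**2))
print(C[0], -C[1].T@C[2])
E
```

```text
0.206 [0.541  0.2908] [0.0192 0.0202 0.0189 0.0197] [  98.7728    8.14    -82.5499 -171.1824]
0.2105 [0.5394 0.2898] [0.0188 0.0198 0.0186 0.0194] [  98.7728    8.14    -82.5499 -171.1824]
in 0.16 [0.5445 0.2926] 0.036647874756161575
in 0.166 [0.5427 0.2914] 0.035899438681101306
in 0.18 [0.5384 0.2887] 0.03415308783929192
out 0.16 [0.5432 0.2927] 0.04547407623741233
out 0.166 [0.5414 0.2915] 0.04454538830221677
out 0.18 [0.5371 0.2888] 0.04237844978677799
[[332.8475   0.     255.5809]
 [  0.     332.8475 191.8769]
 [  0.       0.       1.    ]] [0.4543 0.2352 0.4538]
```

Call:
drive_tool(
  increments=[
    [0.01,0,0,0,0,7,0.02],
    [0.02,0,0,0,0,14,0.02],
    [0.03,0,0,0,0,21,0.02],
    [0.04,0,0,0,0,28,0.02],
    [0.05,0,0,0,0,35,0.02],
  ],
)

```text
clock: 4.42
position: [0.5742, 0.1844, 0.2896]
orientation: [[-1.0, -0.0, -0.001], [-0.0, 1.0, -0.0], [0.001, -0.0, -1.0]]
ft_force: [-0.3, -0.1, -5.4]
gripper_width: 0.382
```

Call:
drive_tool(
  increments=[
    [0.005,0,0,0,0,7,0.02],
    [0.005,0,0,0,0,8.4,0.02],
    [0.005,0,0,0,0,8.4,0.02],
    [0.005,0,0,0,0,8.4,0.02],
  ],
)

```text
clock: 4.75
position: [0.5785, 0.1852, 0.2898]
orientation: [[-0.991, -0.137, -0.001], [-0.137, 0.991, -0.0], [0.001, -0.0, -1.0]]
ft_force: [-0.1, 0.4, -4.5]
gripper_width: 0.383
```

```bash
python3 - <<'E'
from h import *
np.set_printoptions(precision=4,suppress=True)
s=bot.get_state();print(s["clock"],s["joints"],s["position"],s["orientation"],s["ft_force"],s["dq"])
C,im=snap("wrist","w3.png");u,v=proj(C,(.54,.29,.2));print(u,v)
u=int(u)-45;v=int(v)-40
c=cv2.resize(im[v:v+75,u:u+90,::-1],None,fx=8,fy=8,interpolation=cv2.INTER_CUBIC);print(u,v)
cv2.imwrite("pics/c5.png",cv2.convertScaleAbs(c,alpha=1.7,beta=10))
E
```

```text
4.75 [ 0.2332  0.3987  1.4046  0.      1.339  -1.4756] [0.5785 0.1852 0.2898] [[-0.9905 -0.1375 -0.0006]
 [-0.1375  0.9905 -0.0001]
 [ 0.0006 -0.0001 -1.    ]] [-0.0516  0.3605 -4.5495] [ 0.0061 -0.0026 -0.0029 -0.0003 -0.0015 -0.0032]
393.9026306351495 168.76559689364657
348 128
```

View pics/w3.png

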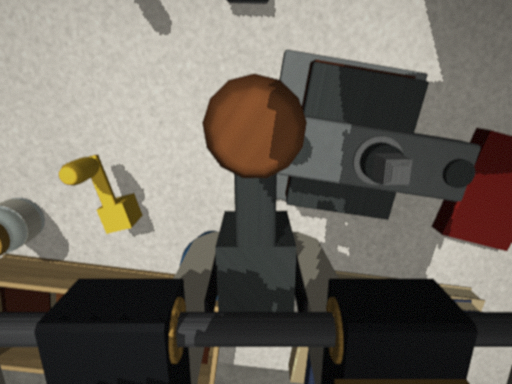

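View pics/c5.png

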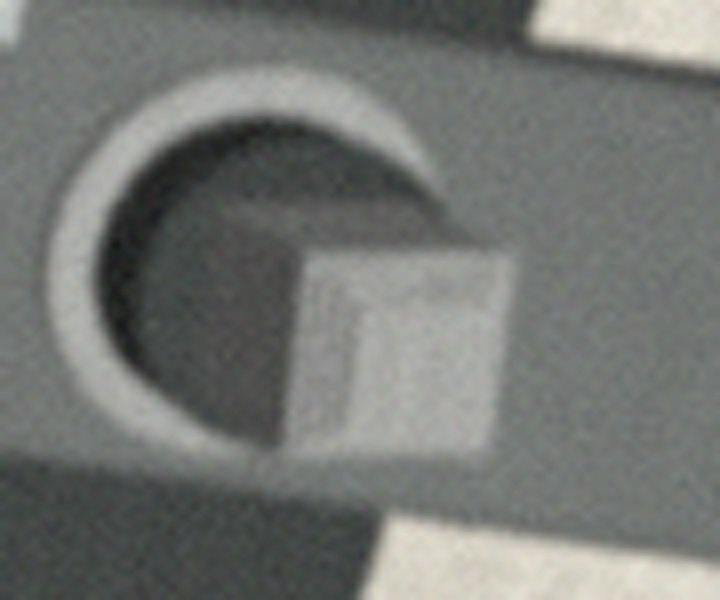

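```bash
python3 - <<'E'
from h import *
np.set_printoptions(precision=4,suppress=True)
C,im=load("w3.png");C2,_=load("w2.png");T,_=load("top0.png");S,_=load("side0.png")
q=np.array([(303,250),(518,255),(492,452),(283,450)])/8+[348,128]-.44
q2=np.array([(415,490),(285,340),(450,195),(580,355)])/8+[330,100]-.44
for z in(.206,):
    P=np.array([onz(C,u,v,z)[:2] for u,v in q]);e=np.roll(P,-1,0)-P
    print(z,P,P.mean(0),np.linalg.norm(e,axis=1),np.degrees(np.arctan2(e[:,1],e[:,0])))
    P=np.array([onz(C2,u,v,z)[:2] for u,v in q2]);print(P)
# match corners nearest, triangulate
P=[onz(C,u,v,.206) for u,v in q]
for u,v in q2:
    p=onz(C2,u,v,.206);j=np.argmin([np.linalg.norm(p-a) for a in P]);print(tri([ray(C2,u,v),ray(C,*q[j])]))
for n in("w2.png","w3.png"):
    C,im=load(n)
    hsv=cv2.cvtColor(im,cv2.COLOR_BGR2HSV);m=cv2.inRange(hsv,(3,110,40),(14,255,255));m[:,:190]=0;m[:,320:]=0;m[:60]=0;m[190:]=0
    c=max(cv2.findContours(m,0,2)[0],key=cv2.contourArea);print(n,cv2.minEnclosingCircle(c))
print(proj(T,(.541,.2905,.2105)),proj(S,(.541,.2905,.2105)))
E
```

```text
0.206 [[0.5323 0.2789]
 [0.5299 0.2992]
 [0.5492 0.3021]
 [0.5518 0.2819]] [0.5408 0.2905] [0.0205 0.0194 0.0203 0.0197] [  96.5407    8.5111  -82.6814 -171.0706]
[[0.5521 0.2829]
 [0.5326 0.2799]
 [0.5296 0.2988]
 [0.5496 0.3017]]
(array([0.5525, 0.2831, 0.204 ]), [np.float64(0.0003616659682553285), np.float64(0.0003616659682553007)])
(array([0.5329, 0.28  , 0.2039]), [np.float64(0.00036921910940665355), np.float64(0.00036921910940659154)])
(array([0.5297, 0.2988, 0.2064]), [np.float64(0.0002243060019492983), np.float64(0.0002243060019492829)])
(array([0.5488, 0.3011, 0.208 ]), [np.float64(5.83739004791583e-05), np.float64(5.837390047905156e-05)])
w2.png ((260.8878173828125, 120.46652221679688), 57.711883544921875)
w3.png ((253.7247772216797, 126.60086822509766), 51.872581481933594)
[134.5047 164.9653] [157.7718 212.3488]
```

```bash
python3 - <<'E'
from h import *
np.set_printoptions(precision=4,suppress=True)
C,im=load("w3.png")
p=np.array([.5785,.1852,.2898]);R=np.array([[-.9905,-.1375,0],[-.1375,.9905,0],[0,0,-1]])
o=-C[1].T@C[2]
for z in(.372,.3794):
    print((R.T@(onz(C,254,126.6,z)-p)), 50*(o[2]-z)/C[0][0,0]/.96*2)
# hub top corners seen near: cols
c=cv2.resize(im[160:300,190:330],None,fx=4,fy=4,interpolation=cv2.INTER_CUBIC);cv2.imwrite("pics/c6.png",cv2.convertScaleAbs(c,alpha=2,beta=10))
E
```

```text
[ 0.0753  0.0002 -0.0822] 0.025794967859100383
[ 0.0761  0.0002 -0.0896] 0.023479092566628026
```

View pics/c6.png

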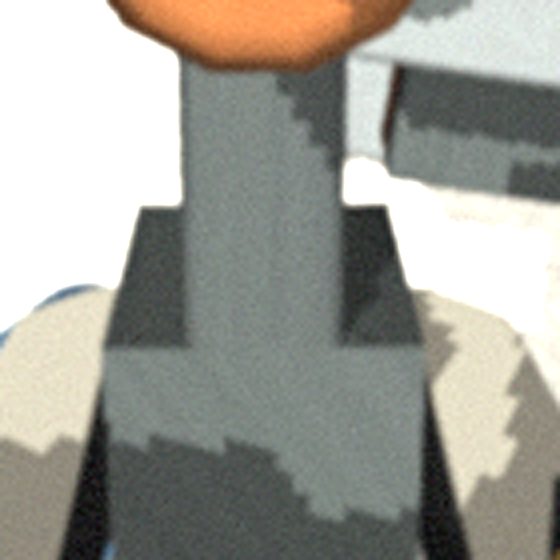

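Call:
drive_tool(
  increments=[
    [-0.012,0.035,0,0,0,0,0.02],
    [-0.024,0.07,0,0,0,0,0.02],
    [-0.0375,0.1054,0,0,0,0,0.02],
    [-0.0375,0.1054,-0.03,0,0,0,0.02],
    [-0.0375,0.1054,-0.045,0,0,0,0.02],
  ],
)

```text
clock: 5.22
position: [0.5398, 0.2928, 0.2433]
orientation: [[-0.99, -0.142, -0.001], [-0.142, 0.99, -0.0], [0.001, -0.0, -1.0]]
ft_force: [0.1, -1.4, -4.6]
gripper_width: 0.384
```

Call:
drive_tool(
  increments=[
    [0,0,0,0,0,0,0.02],
    [0,0,0,0,0,0,0.02],
  ],
)

```text
clock: 5.38
position: [0.5411, 0.291, 0.245]
orientation: [[-0.99, -0.14, -0.001], [-0.14, 0.99, -0.0], [0.001, -0.0, -1.0]]
ft_force: [0.8, 0.2, -4.4]
gripper_width: 0.386
```

```bash
python3 - <<'E'
from h import *
np.set_printoptions(precision=4,suppress=True)
s=bot.get_state();print(s["clock"],s["joints"],s["position"],s["orientation"],s["ft_force"],s["dq"])
E
```

```text
5.3833 [ 0.4177  0.4455  1.4443 -0.0001  1.2529 -1.294 ] [0.5411 0.291  0.245 ] [[-0.9901 -0.1405 -0.0009]
 [-0.1405  0.9901 -0.0005]
 [ 0.001  -0.0004 -1.    ]] [ 0.77    0.2382 -4.4082] [-0.0092 -0.0222 -0.0379  0.0029  0.0073 -0.0088]
```

Now a slow descent. The nose should be met at about z = 0.224 and the crank should seat at about 0.193.

Call:
drive_tool(
  increments=[
    [0,0,-0.008,0,0,0,0.02],
    [0,0,-0.014,0,0,0,0.02],
    [0,0,-0.019,0,0,0,0.02],
    [0,0,-0.024,0,0,0,0.02],
    [0,0,-0.029,0,0,0,0.02],
  ],
)

```text
clock: 5.8
position: [0.5415, 0.2911, 0.2156]
orientation: [[-0.99, -0.142, 0.0], [-0.142, 0.99, 0.0], [-0.0, 0.0, -1.0]]
ft_force: [-0.2, -0.6, -4.1]
gripper_width: 0.381
```

Call:
drive_tool(
  increments=[
    [0,0,-0.006,0,0,0,0.02],
    [0,0,-0.012,0,0,0,0.02],
    [0,0,-0.018,0,0,0,0.02],
    [0,0,-0.021,0,0,0,0.02],
    [0,0,-0.022,0,0,0,0.02],
  ],
)

```text
clock: 6.22
position: [0.5413, 0.2912, 0.1934]
orientation: [[-0.99, -0.142, -0.001], [-0.142, 0.99, -0.0], [0.001, -0.0, -1.0]]
ft_force: [-1.7, -1.3, -1.8]
gripper_width: 0.384
```

Call:
drive_tool(
  increments=[
    [0,0,0,0,0,0,0.02],
    [0,0,0,0,0,0,0.02],
  ],
)

```text
clock: 6.38
position: [0.5415, 0.2913, 0.194]
orientation: [[-0.99, -0.142, 0.0], [-0.142, 0.99, 0.0], [-0.0, 0.0, -1.0]]
ft_force: [-0.4, -0.2, -5.0]
gripper_width: 0.383
```

Call:
drive_tool(
  increments=[
    [0,0,-0.0008,0,0,0,0.02],
    [0,0,-0.0016,0,0,0,0.02],
    [0,0,-0.0016,0,0,0,0.02],
    [0,0,-0.0016,0,0,0,0.02],
  ],
)

```text
clock: 6.72
position: [0.5417, 0.2914, 0.1934]
orientation: [[-0.99, -0.142, 0.001], [-0.142, 0.99, 0.001], [-0.001, 0.0, -1.0]]
ft_force: [-3.8, -1.5, 6.5]
gripper_width: 0.386
```

```bash
python3 - <<'E'
from h import *
np.set_printoptions(precision=4,suppress=True)
s=bot.get_state();print(s["clock"],s["joints"],s["position"],s["ft_force"],s["wrist_torque"])
C,im=snap("side","s2.png")
cv2.imwrite("pics/c7.png",cv2.resize(im[170:330,100:260,::-1],None,fx=3.6,fy=3.6,interpolation=cv2.INTER_CUBIC))
E
```

```text
6.7167 [ 0.4179  0.4929  1.5015 -0.      1.146  -1.2954] [0.5417 0.2914 0.1934] [-3.8325 -1.5304  6.5001] [-0.2685  0.5153  0.0375]
```

View pics/c7.png

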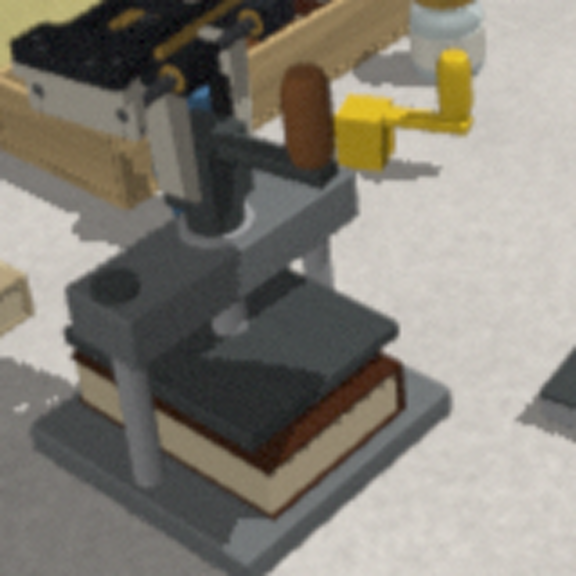

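The crank is seated: the shoulder contact force appears at z = 0.1934. In the side crop the hub sits on the ring at about (213,235) with the arm above the beam. Now winding.

Call:
drive_tool(
  increments=[
    [0,0,0.0005,0,0,-4,0.02],
    [0,0,0.0005,0,0,-10,0.02],
    [0,0,0.0005,0,0,-16,0.02],
    [0,0,0.0005,0,0,-22,0.02],
    [0,0,0.0005,0,0,-28,0.02],
  ],
  force=50,
)

```text
clock: 7.18
position: [0.5412, 0.2913, 0.1934]
orientation: [[-0.939, 0.344, -0.0], [0.344, 0.939, 0.0], [0.0, -0.0, -1.0]]
ft_force: [-4.0, -1.3, 3.5]
gripper_width: 0.382
```

```bash
cat > st.py <<'E'
from h import *
np.set_printoptions(precision=4,suppress=True)
s=bot.get_state();R=s["orientation"];print(s["clock"],s["joints"],s["position"],s["ft_force"],s["wrist_torque"],"yaw",np.degrees(np.arctan2(R[1,1],R[0,1])),s["gripper_width"])
E
python3 st.py
```

```text
7.1833 [ 0.418   0.4927  1.5017  0.0001  1.1472 -0.8017] [0.5412 0.2913 0.1934] [-4.035  -1.3206  3.4547] [-0.0983  0.6185  0.1094] yaw 69.87953488585656 0.3823700525947391
```

Call:
drive_tool(
  increments=[
    [-0.0004,-0.0002,0,0,0,-6,0.02],
    [-0.0004,-0.0002,0,0,0,-12,0.02],
    [-0.0004,-0.0002,0,0,0,-18,0.02],
    [-0.0004,-0.0002,0,0,0,-24,0.02],
    [-0.0004,-0.0002,0,0,0,-30,0.02],
  ],
)

```text
clock: 7.6
position: [0.5411, 0.2917, 0.1934]
orientation: [[-0.641, 0.767, 0.001], [0.767, 0.641, 0.001], [0.0, 0.002, -1.0]]
ft_force: [-1.7, 3.1, 1.1]
gripper_width: 0.382
```

Call:
drive_tool(
  increments=[
    [0,0,0,0,0,-6,0.02],
    [0,0,0,0,0,-12,0.02],
    [0,0,0,0,0,-18,0.02],
    [0,0,0,0,0,-24,0.02],
    [0,0,0,0,0,-30,0.02],
  ],
)

```text
clock: 8.02
position: [0.5418, 0.292, 0.1934]
orientation: [[-0.172, 0.985, 0.003], [0.985, 0.172, 0.002], [0.002, 0.003, -1.0]]
ft_force: [2.2, 5.4, -1.8]
gripper_width: 0.383
```

Call:
drive_tool(
  increments=[
    [0,0,0,0,0,-6,0.02],
    [0,0,0,0,0,-12,0.02],
    [0,0,0,0,0,-18,0.02],
    [0,0,0,0,0,-24,0.02],
    [0,0,0,0,0,-30,0.02],
  ],
)

```text
clock: 8.43
position: [0.5425, 0.2919, 0.1935]
orientation: [[0.344, 0.939, 0.004], [0.939, -0.344, 0.002], [0.003, 0.003, -1.0]]
ft_force: [6.9, 4.2, -2.6]
gripper_width: 0.385
```

```bash
python3 st.py
```

```text
8.4333 [0.418  0.4928 1.5014 0.0004 1.1427 0.769 ] [0.5425 0.2919 0.1935] [ 6.905   4.1685 -2.5902] [ 0.6475 -1.2221  0.1699] yaw -20.121653831902954 0.3846161129941497
```

Call:
drive_tool(
  increments=[
    [0.0006,0.0004,0,0,0,-6,0.02],
    [0.0006,0.0004,0,0,0,-12,0.02],
    [0.0006,0.0004,0,0,0,-18,0.02],
    [0.0006,0.0004,0,0,0,-24,0.02],
    [0.0006,0.0004,0,0,0,-30,0.02],
  ],
)

```text
clock: 8.85
position: [0.5431, 0.2917, 0.1934]
orientation: [[0.767, 0.641, 0.004], [0.641, -0.767, 0.001], [0.004, 0.002, -1.0]]
ft_force: [6.4, -1.1, -2.8]
gripper_width: 0.383
```

Call:
drive_tool(
  increments=[
    [0.0004,-0.0004,0,0,0,-6,0.02],
    [0.0004,-0.0004,0,0,0,-12,0.02],
    [0.0004,-0.0004,0,0,0,-18,0.02],
    [0.0004,-0.0004,0,0,0,-24,0.02],
    [0.0004,-0.0004,0,0,0,-30,0.02],
  ],
)

```text
clock: 9.27
position: [0.5435, 0.2909, 0.1934]
orientation: [[0.985, 0.171, 0.004], [0.171, -0.985, 0.0], [0.004, 0.0, -1.0]]
ft_force: [6.4, -1.2, -1.2]
gripper_width: 0.382
```

```bash
python3 st.py
```

```text
9.2667 [ 0.4165  0.4943  1.4992 -0.0014  1.1446  1.8156] [0.5435 0.2909 0.1934] [ 6.37   -1.2139 -1.1594] [-0.4631 -0.9802  0.1441] yaw -80.1270823540654 0.38218090658726017
```

Call:
drive_tool(
  increments=[
    [0.0004,0,0,0,0,-5,0.02],
    [0.0004,0,0,0,0,-10,0.02],
    [0.0004,0,0,0,0,-15,0.02],
    [0.0004,0,0,0,0,-20,0.02],
  ],
)

```text
clock: 9.6
position: [0.5435, 0.2904, 0.1934]
orientation: [[0.985, -0.175, 0.003], [-0.175, -0.985, -0.001], [0.003, 0.0, -1.0]]
ft_force: [2.6, -4.6, 0.6]
gripper_width: 0.382
```

```bash
python3 st.py
```

```text
9.6 [ 0.416   0.4946  1.4986 -0.0019  1.1462  2.1635] [0.5435 0.2904 0.1934] [ 2.5985 -4.5767  0.6187] [-0.9364 -0.5113  0.1326] yaw -100.07934166762968 0.3820327172371353
```

Call:
drive_tool(
  increments=[
    [0,-0.0005,0,0,0,-5,0.02],
    [0,-0.0005,0,0,0,-10,0.02],
    [0,-0.0005,0,0,0,-15,0.02],
    [0,-0.0005,0,0,0,-20,0.02],
  ],
)

```text
clock: 9.93
position: [0.5434, 0.2899, 0.1934]
orientation: [[0.866, -0.5, 0.002], [-0.5, -0.866, -0.001], [0.003, -0.0, -1.0]]
ft_force: [2.7, -5.0, 1.3]
gripper_width: 0.388
```

```bash
python3 st.py
```

```text
9.9333 [ 0.4153  0.4941  1.4994 -0.0021  1.1462  2.5112] [0.5434 0.2899 0.1934] [ 2.6634 -5.041   1.2793] [-0.8208 -0.2855  1.491 ] yaw -120.03247394867417 0.38792765765933634
```

Wrist torque about z jumped from 0.13 to 1.49 N m, which looks like the stop. I'll hold there, then check the picture.

Call:
drive_tool(
  increments=[
    [0,0,0,0,0,-2,0.02],
    [0,0,0,0,0,-2,0.02],
    [0,0,0,0,0,-2,0.02],
    [0,0,0,0,0,-2,0.02],
  ],
)

```text
clock: 10.27
position: [0.5436, 0.2898, 0.1935]
orientation: [[0.851, -0.526, 0.003], [-0.526, -0.851, -0.001], [0.003, -0.0, -1.0]]
ft_force: [2.9, -5.4, 0.7]
gripper_width: 0.386
```

```bash
python3 st.py; python3 - <<'E'
from h import *
C,im=snap("side","s3.png")
cv2.imwrite("pics/c8.png",cv2.resize(im[170:330,100:260,::-1],None,fx=3.6,fy=3.6,interpolation=cv2.INTER_CUBIC))
E
```

```text
10.2667 [ 0.4154  0.4941  1.4993 -0.0028  1.146   2.5407] [0.5436 0.2898 0.1935] [ 2.9284 -5.4341  0.6534] [-0.8729 -0.4976  1.5004] yaw -121.70334284422297 0.3858199822993119
```

View pics/c8.png

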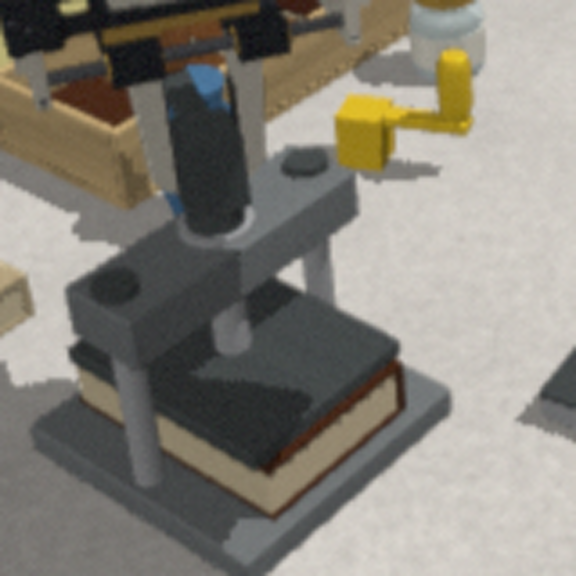

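The side crop shows the platen lying flat on the book, and the torque holds at 1.5 N m, so this is the stop. I'll relieve the torque and lift straight off.

Call:
drive_tool(
  increments=[
    [0.0003,-0.0005,0,0,0,2,0.02],
    [0.0003,-0.0005,0.006,0,0,3,0.02],
    [0.0003,-0.0005,0.014,0,0,3,0.02],
    [0.0003,-0.0005,0.022,0,0,3,0.02],
    [0.0003,-0.0005,0.03,0,0,3,0.02],
  ],
)

```text
clock: 10.73
position: [0.5431, 0.2898, 0.2215]
orientation: [[0.876, -0.482, -0.0], [-0.482, -0.876, -0.001], [-0.0, 0.001, -1.0]]
ft_force: [0.3, 0.0, -4.5]
gripper_width: 0.384
```

```bash
python3 st.py
```

```text
10.7333 [ 0.4148  0.4678  1.4688 -0.0005  1.2057  2.4892] [0.5431 0.2898 0.2215] [ 0.265   0.0084 -4.5324] [0.1044 0.0673 0.0124] yaw -118.84805556776408 0.38442696048564445
```

Call:
drive_tool(
  increments=[
    [0,0,0.02,0,0,0,0.02],
    [0,0,0.045,0,0,0,0.02],
    [0,-0.02,0.06,0,0,0,0.02],
    [0,-0.055,0.06,0,0,0,0.02],
    [0,-0.09,0.06,0,0,0,0.02],
  ],
)

```text
clock: 11.15
position: [0.5426, 0.1997, 0.2835]
orientation: [[0.877, -0.481, 0.001], [-0.481, -0.877, 0.001], [0.001, -0.001, -1.0]]
ft_force: [0.4, -0.5, -5.2]
gripper_width: 0.384
```

Call:
drive_tool(
  increments=[
    [0,-0.035,0,0,0,0,0.02],
    [0,-0.07,0,0,0,0,0.02],
    [0,-0.105,0,0,0,0,0.02],
    [0,-0.14,0,0,0,0,0.02],
    [0,-0.175,0,0,0,0,0.02],
  ],
)

```text
clock: 11.57
position: [0.5422, 0.0235, 0.2827]
orientation: [[0.876, -0.482, -0.0], [-0.482, -0.876, 0.0], [-0.0, -0.0, -1.0]]
ft_force: [0.8, 0.0, -4.8]
gripper_width: 0.384
```

```bash
python3 st.py; python3 - <<'E'
from h import *
np.set_printoptions(precision=4,suppress=True)
T,im=load("top0.png")
hsv=cv2.cvtColor(im,cv2.COLOR_BGR2HSV);m=cv2.inRange(hsv,(5,70,60),(20,255,255));m[:,:320]=0;m[:,400:]=0;m[:140]=0;m[215:]=0
c=max(cv2.findContours(m,0,2)[0],key=cv2.contourArea);r=cv2.minAreaRect(c);print(r,onz(T,*r[0],.004))
C,im=snap("wrist","w4.png");print(proj(C,(.534,-.289,.004)))
snap("top","t4.png")
E
```

```text
11.5667 [-0.0425  0.2787  1.5888  0.0002  1.2743  2.0314] [0.5422 0.0235 0.2827] [ 0.7508  0.049  -4.7516] [0.1391 0.0544 0.0291] yaw -118.83289140243114 0.3840751292339991
((360.29998779296875, 177.10000610351562), (53.9072151184082, 52.171775817871094), 77.47119140625) [ 0.534  -0.2866  0.004 ]
[484.3388  35.3138]
```

View pics/w4.png

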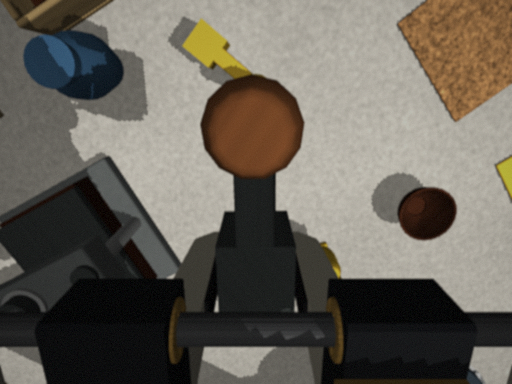

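View pics/t4.png

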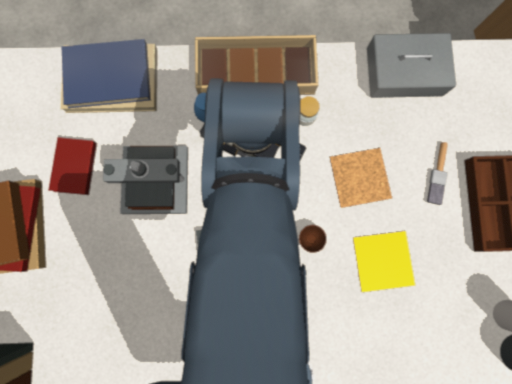

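The wrist view shows the cork mat at upper right with a corner at (457,120). The top view shows the mat centred at (361,177) and the bare shaft on the press at (138,168). Moving to the mat.

Call:
drive_tool(
  increments=[
    [0,-0.035,0,0,0,0,0.02],
    [0,-0.07,0,0,0,0,0.02],
    [0,-0.105,0,0,0,0,0.02],
    [0,-0.14,0,0,0,0,0.02],
    [0,-0.175,0,0,0,0,0.02],
  ],
)

```text
clock: 12.08
position: [0.5424, -0.1511, 0.2827]
orientation: [[0.876, -0.482, -0.0], [-0.482, -0.876, 0.0], [-0.0, -0.0, -1.0]]
ft_force: [0.8, -0.6, -4.0]
gripper_width: 0.385
```

```bash
python3 st.py; python3 - <<'E'
from h import *
np.set_printoptions(precision=4,suppress=True)
T,_=load("top0.png");A,ia=load("w4.png");B,ib=snap("wrist","w5.png");ib=ib[:,:,::-1]
# mat corners from top view, refined, matched in both wrist views
def corners(im,x0,x1,y0,y1):
    hsv=cv2.cvtColor(np.ascontiguousarray(im),cv2.COLOR_BGR2HSV);m=cv2.inRange(hsv,(5,70,40),(20,255,255));k=np.zeros_like(m);k[y0:y1,x0:x1]=m[y0:y1,x0:x1]
    k=cv2.morphologyEx(k,3,np.ones((5,5),np.uint8));c=max(cv2.findContours(k,0,2)[0],key=cv2.contourArea);return cv2.approxPolyDP(c,6,True)[:,0]
print("A",corners(ia,340,512,0,200));print("B",corners(ib,310,512,0,280))
_,it=load("top0.png");print("T",corners(it,320,400,140,215))
E
```

```text
12.0833 [-0.3546  0.3178  1.5361  0.0003  1.288   1.7192] [ 0.5424 -0.1511  0.2827] [ 0.7571 -0.5808 -3.9911] [ 0.1255 -0.0284  0.0154] yaw -118.82425123768563 0.3847185828779886
A [[511   0]
 [424   0]
 [398  23]
 [455 121]
 [511  84]]
B [[369  18]
 [310  64]
 [310 150]
 [334 182]
 [428 117]]
T [[379 148]
 [330 157]
 [341 207]
 [391 197]]
```

View pics/w5.png

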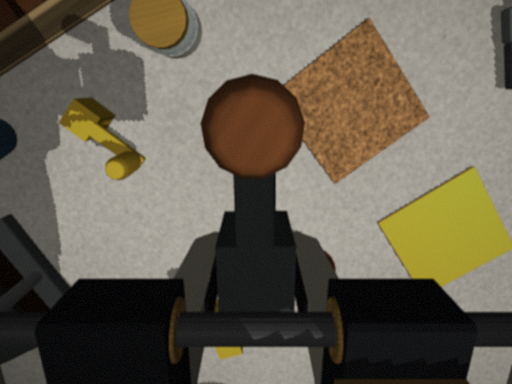

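```bash
python3 - <<'E'
from h import *
np.set_printoptions(precision=4,suppress=True)
T,_=load("top0.png");A,_=load("w4.png");B,_=load("w5.png")
for u in((369,18),(334,182),(428,117)): print("B",onz(B,*u,.004))
for u in((398,23),(455,121)): print("A",onz(A,*u,.004))
for u in((379,148),(330,157),(341,207),(391,197)): print("T",onz(T,*u,.004))
for a,b in(((457,120),(334,182)),):print(tri([ray(A,*a),ray(B,*b)]))
print(tri([ray(B,369,18),ray(T,391,197)]),tri([ray(B,369,18),ray(T,379,148)]),tri([ray(B,428,117),ray(T,391,197)]))
E
```

```text
B [ 0.6195 -0.3483  0.004 ]
B [ 0.454  -0.2256  0.004 ]
B [ 0.475  -0.3699  0.004 ]
A [ 0.5973 -0.2021  0.004 ]
A [ 0.4528 -0.2244  0.004 ]
T [ 0.6172 -0.346   0.004 ]
T [ 0.5942 -0.2037  0.004 ]
T [ 0.4506 -0.2269  0.004 ]
T [ 0.4751 -0.3697  0.004 ]
(array([ 0.4546, -0.2254,  0.0075]), [np.float64(0.0005758841971835413), np.float64(0.0005758841971836283)])
(array([ 0.6358, -0.8677, -1.4346]), [np.float64(0.008641024810348015), np.float64(0.008641024810348272)]) (array([ 0.6194, -0.35  , -0.0045]), [np.float64(0.0011756249759155598), np.float64(0.0011756249759154785)]) (array([ 0.4751, -0.3696,  0.0045]), [np.float64(6.670570819914815e-05), np.float64(6.670570819923957e-05)])
```

Call:
drive_tool(
  increments=[
    [-0.002,-0.04,0,0,0,0,0.02],
    [-0.004,-0.08,0,0,0,0,0.02],
    [-0.006,-0.115,-0.02,0,0,0,0.02],
    [-0.0065,-0.136,-0.05,0,0,0,0.02],
    [-0.0065,-0.136,-0.085,0,0,0,0.02],
  ],
)

```text
clock: 12.55
position: [0.5364, -0.29, 0.1978]
orientation: [[0.874, -0.485, 0.003], [-0.485, -0.874, -0.003], [0.004, 0.001, -1.0]]
ft_force: [0.3, 0.3, -5.8]
gripper_width: 0.382
```

Call:
drive_tool(
  increments=[
    [0,0,-0.035,0,0,0,0.02],
    [0,0,-0.07,0,0,0,0.02],
    [0,0,-0.105,0,0,0,0.02],
    [0,0,-0.135,0,0,0,0.02],
    [0,0,-0.155,0,0,0,0.02],
  ],
)

```text
clock: 12.97
position: [0.5351, -0.2847, 0.0394]
orientation: [[0.876, -0.482, -0.003], [-0.482, -0.876, 0.002], [-0.004, -0.0, -1.0]]
ft_force: [-0.4, -0.0, -5.8]
gripper_width: 0.381
```

Call:
drive_tool(
  increments=[
    [0,0,-0.008,0,0,0,0.02],
    [0,0,-0.016,0,0,0,0.02],
    [0,0,-0.018,0,0,0,0.02],
    [0,0,-0.018,0,0,0,0.02],
  ],
)

```text
clock: 13.3
position: [0.5367, -0.2861, 0.0254]
orientation: [[0.876, -0.482, 0.001], [-0.482, -0.876, -0.0], [0.001, 0.0, -1.0]]
ft_force: [0.1, 0.1, -5.1]
gripper_width: 0.383
```

```bash
python3 st.py
```

```text
13.3 [-0.5662  0.6998  1.6219  0.0001  0.8189  1.5078] [ 0.5367 -0.2861  0.0254] [ 0.0921  0.064  -5.1134] [ 0.1026  0.0361 -0.007 ] yaw -118.83452966249739 0.38335220639506357
```

Call:
drive_tool(
  increments=[
    [0,0,-0.002,0,0,0,0.02],
    [0,0,-0.004,0,0,0,0.02],
    [0,0,-0.006,0,0,0,0.02],
    [0,0,-0.0075,0,0,0,0.02],
    [0,0,-0.0075,0,0,0,0.02],
  ],
)

```text
clock: 13.72
position: [0.5364, -0.286, 0.0175]
orientation: [[0.876, -0.482, 0.0], [-0.482, -0.876, -0.0], [0.0, 0.0, -1.0]]
ft_force: [0.6, -0.4, -5.5]
gripper_width: 0.384
```

Call:
drive_tool(
  increments=[
    [0,0,-0.0005,0,0,0,0.02],
    [0,0,-0.001,0,0,0,0.02],
    [0,0,-0.001,0,0,0,0.02],
  ],
)

```text
clock: 13.97
position: [0.5364, -0.2861, 0.0175]
orientation: [[0.876, -0.482, 0.0], [-0.482, -0.876, -0.0], [0.0, 0.0, -1.0]]
ft_force: [-4.1, 2.6, 7.4]
gripper_width: 0.384
```

The contact force changed from -5.5 N to +7.4 N at the expected height, so the hub is on the mat. I'll release by opening moderately, then rise.

Call:
drive_tool(
  increments=[
    [0,0,0.0005,0,0,0,0.045],
    [0,0,0.0005,0,0,0,0.06],
    [0,0,0.0005,0,0,0,0.07],
    [0,0,0.0005,0,0,0,0.07],
    [0,0,0.0005,0,0,0,0.07],
  ],
  force=10,
)

```text
clock: 14.38
position: [0.5363, -0.286, 0.0168]
orientation: [[0.876, -0.482, 0.0], [-0.482, -0.876, -0.0], [0.0, -0.0, -1.0]]
ft_force: [-0.2, 0.2, -0.7]
gripper_width: 0.694
```

Call:
drive_tool(
  increments=[
    [0,0,0.015,0,0,0,0.075],
    [0,0,0.05,0,0,0,0.075],
    [0,0,0.09,0,0,0,0.075],
    [0,0,0.13,0,0,0,0.075],
    [0,0,0.17,0,0,0,0.075],
  ],
)

```text
clock: 14.8
position: [0.5359, -0.2858, 0.1886]
orientation: [[0.876, -0.482, -0.0], [-0.482, -0.876, 0.0], [-0.0, -0.0, -1.0]]
ft_force: [0.2, -0.2, -0.8]
gripper_width: 0.806
```

Call:
drive_tool(
  increments=[
    [-0.025,0.02,0.02,0,0,0,0.075],
    [-0.055,0.045,0.03,0,0,0,0.075],
    [-0.085,0.065,0.03,0,0,0,0.075],
    [-0.1,0.08,0.03,0,0,0,0.075],
    [-0.1,0.08,0.03,0,0,0,0.075],
  ],
)

```text
clock: 15.22
position: [0.4337, -0.2038, 0.2172]
orientation: [[0.876, -0.482, -0.001], [-0.482, -0.876, 0.001], [-0.001, -0.0, -1.0]]
ft_force: [-0.1, -0.5, 0.9]
gripper_width: 0.807
```

```bash
python3 st.py; python3 - <<'E'
from h import *
C,im=snap("wrist","w6.png");D,i2=snap("side","s6.png");E,i3=snap("top","t6.png")
cv2.imwrite("pics/c9.png",np.hstack([cv2.resize(im[:,:,::-1],(400,300)),cv2.resize(i2[:,:,::-1],(400,300))]))
E
```

```text
15.2167 [-0.5365  0.2239  1.8292  0.0002  1.0893  1.537 ] [ 0.4337 -0.2038  0.2172] [-0.0887 -0.5137  0.8668] [ 0.0593 -0.0251  0.0191] yaw -118.80735146821671 0.8074470281525407
```

View pics/c9.png

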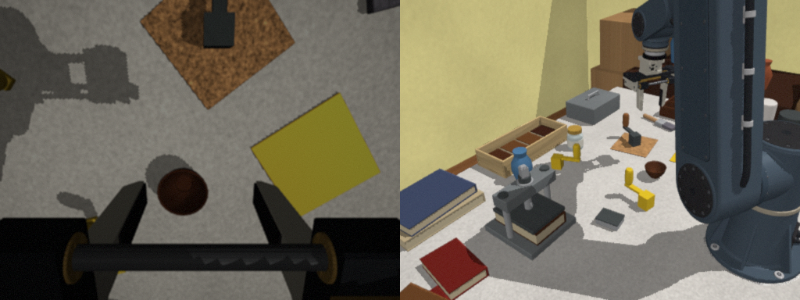

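View pics/w6.png

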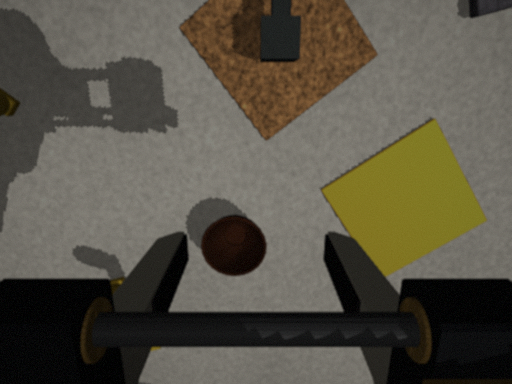

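View pics/s6.png

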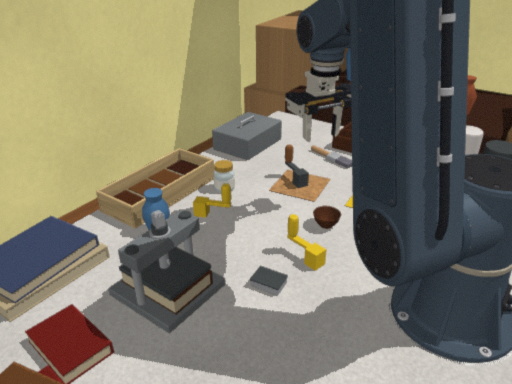

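The crank stands upright on the cork mat, with its hub at (281,38) in the wrist view and (300,178) in the side view. The press is closed and the bystanders look unmoved. One numeric check, then hand in.

```bash
python3 - <<'E'
from h import *
np.set_printoptions(precision=4,suppress=True)
C,im=load("w6.png");print("hub",onz(C,280.5,29,.05),"edges",onz(C,280.5,44,.05),onz(C,261,36,.05),onz(C,300,36,.05))
S,i=load("s6.png");_,i0=load("side0.png");T,t=load("t6.png");_,t0=load("top0.png")
print(proj(S,(.536,-.286,.05)))
d=cv2.absdiff(i,i0).max(2)
for n,(x,y) in dict(bowl=(327,216),tin=(269,279),vase=(154,205),jar=(223,175)).items(): print(n,np.median(d[y-10:y+10,x-12:x+12]))
s=bot.get_state();print(np.abs(s["dq"]).max())
bot.sign_off()
E
```

```text
hub [ 0.5398 -0.2876  0.05  ] edges [ 0.5287 -0.2818  0.05  ] [ 0.5432 -0.2694  0.05  ] [ 0.5261 -0.3005  0.05  ]
[300.6751 171.3381]
bowl 9.0
tin 32.0
vase 6.0
jar 6.0
0.022056409303201872
the job is handed in; nothing more can be done
```

I handed the job in at about 15.4 s of the 72 s. All my checks point to success, but the hand-in reported no verdict.

- **Fit:** I gripped the dark steel crank by its hub and lowered it onto the shaft. Shoulder contact came at the expected height (tool point at z = 0.1934).
- **Winding:** I turned it about 220° clockwise. The torque then jumped from 0.13 to 1.5 N m and held there. The side picture shows the platen lying on the book. I could not read the screw angle directly.
- **Placing:** I lifted the crank off and lowered it until the hub touched the cork mat, then released it and backed the arm away.

**Last checks:**
- The crank stands upright, with its hub at about (0.538, -0.287). The mat's centre measures (0.536, -0.287), so the hub is within a few millimetres of it.
- The press looks closed. The bowl, tin, vase and jar look unmoved in the pictures.
- The before-and-after image difference was small for the bowl, vase and jar (6–9) but larger for the tin (32). The tin still sits at the same place in the side view, so I put that down to changed shadow, but I did not measure it further.
- Triangulating the mat's corners gave heights of 7.5, 4.5 and -4.5 mm against the stated 4 mm. The first contact force agreed with 4 mm.

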